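# Clamp a plaster casting mould with an eccentric

## Task

Stand the loose plaster mould half on the casting cradle, between the two guide rails with its hollow towards the fixed half, and close the mould. Then swing the red handle of the eccentric counter-clockwise until the brass lobe bears on the back of the loose half and holds the mould shut with about 12 newtons (5 to 20 will do; the plaster is soft, so never go beyond 28), and let go of it clamped like that. Do not ram or drop the mould, and leave the other things on the bench alone.

Things in the scene. Friction and masses are not known exactly. Their poses are not given: they have to be found in the camera images.
- mould_half: Loose half of a plaster mould: off-white block 46 mm thick (its x), 60 wide (y), 76 tall, about 0.3 kg. Origin: centre of its underside, z up. A hollow 30 mm wide, 20 deep is open to its +x face (parting face) and the top, so from above it is a U; the -x face is the plain back. Stands upright on the bench. Grip it across its width (y), above mid-height.
- mould_face (a point): Centre of the loose half's parting face (the hollow's side), 23 mm along +x from the body's origin and 38 mm above its underside.
- cradle: Casting cradle, fixed to the bench: a plywood board, top 12 mm above the bench, x from -98 to +118 mm, y +-60 mm. Origin on the bench under the board; +x runs from the eccentric past the rails to the fixed half, z up.
- bay (a point): Middle of the bay for the loose half: cradle x = +11, y = 0, on the board's top (z = 12 mm). Two aluminium rails run along x, 23 mm to either side of this point; inner faces at y = +-32 mm (2 mm play each side of the half), upright up to z = 24 mm, then flaring out to y = +-38 mm at z = 34 mm as a lead-in.
- stop (a point): Cradle x = +35, y = 0, z = 50 mm: nominal centre of the fixed half's parting face (a block like the loose one, hollow towards -x). Its bracket sits in slots, so the true face is 3.5 mm more or less along x (this point does not show it): find it by touch. Behind it a stiff rubber buffer gives 1 mm for about 8 N, up to 6 mm.
- axle (a point): Axle of the eccentric: cradle x = -41.5, y = 0, z = 46 mm (the lobe's mid-height). At cam angle q the lobe reaches 26 - 14 cos(q) mm from here towards +x. With the mould closed it first touches the loose half's back at 1.6 to 2.2 rad, as the fixed half stands; about 0.07 rad more adds 8 N.
- cam (a joint): Angle q of the eccentric, rad, counter-clockwise from above, 0 to 2.9; starts at 0 to 0.35. The finger post stands at 115 deg + q from the cradle's +x. About 0.1 N m of dry friction; stays where left. The lobe rubs on the plaster (coefficient about 0.6), so each newton it presses adds about 0.6 N (0.5 to 0.75) to the push needed along the post's path.
- cam_post (a point): Grip point on the eccentric's upright red finger post: round, 17 mm thick, 60 mm from the axle; the point is on the post's axis 94 mm above the bench. The post stands free from z = 66 to its top at 106 mm, on a red lever (z = 58 to 66 mm), and turns with the cam.
- eccentric: The eccentric with its handle. Its brass lobe is a disc of 26 mm radius whose centre lies 14 mm off the axle along its own -x, between z = 34 and 58 mm above the bench. Origin on the axle at the disc's underside. Its contact force on the loose half is the clamping force.
- bulb: Bystander: pink glaze squeeze bulb, 72 mm across, 98 mm tall. Origin under its centre.
- brush: Bystander: brush, 200 mm long, lying along its x.
- rib: Bystander: flat wooden potter's rib, 100 x 50 x 8 mm. Origin under its centre.
- egg: Bystander: green ceramic egg, 66 mm across, 86 mm tall. Origin under its centre.
- glaze_cup: Bystander: small terracotta cup, 64 mm across, 60 mm tall. Origin under its centre.
Things that resemble listed ones, but are neither listed nor needed, are in the scene too. Leave any green or purple look-alike of the cradle alone. Leave any blue look-alike of the mould_half alone.

How it is judged:
By the outcome, as a careful person would: the job done as asked, in the order asked, and still so for the second after the job is handed in, with the robot touching nothing.
It also fails if it takes over 72 s, if anything falls off the work surface, if the arm or the gripper's body presses on something with over 40 N, if the wrist force passes 120 N, or if a joint passes its speed limit or range.

## Robot

A 6-joint arm with a two-finger parallel gripper is mounted at the origin on the work surface. World frame = base frame: x ahead of the robot, y to its left, z up, the work surface at z = 0. Lengths are in m, angles in rad, forces in N, time in s.
With the tool pointing down it reaches from about 0.35 to 0.85 m from the base axis. Payload 8.1 kg.
Tool frame: the origin (TCP) lies at the very end of the fingers, on their centre line; the grasp point (between the pads) lies 19 mm behind it; z points along the fingers, y is the line along which they close (so a half turn about z gives the same grasp; the last joint's range is limited). The gripper opens to 93 mm and grips with 3 to 60 N. Pads are 15 mm wide; open, the fingers measure 128 mm over their backs; the gripper's body (75 mm by 188 mm) begins 65 mm behind the grasp point.
Start: joints at [1.173, 0.13, 1.488, -0, 1.523, -0.085], TCP at [0.185, 0.571, 0.185] pointing down, gripper open.
Joint ranges: [-2.96, 2.96], [-0.89, 2.26], [0.02, 2.5], [-1.34, 4.48], [0, 2.73], [-2.66, 2.66]. Speed limits (rad/s): [2.39, 2.39, 2.79, 3.14, 3.14, 3.14].

## Interface

Orientations are given as a rotation vector (axis times angle).
In Python, from plant import robot gives the robot as it stands.
- The arm moves only by the tool play_rows, never from a script. Its argument "deltas" is one flat list of numbers, 5 for each row, row after row: the shift along the tool's x, y, z in mm, then the turn about the tool's z in degrees, then the finger opening in mm, from 0 to 93. A call has 1 to 10 rows; each row shifts and turns the commanded pose from where the row before left it, along the tool's axes as they then stand; what a row does not reach is not made up. A row lasts 1/12 s, in which the tool goes at most 41.7 mm and 7.16 degrees, less where a joint would pass 70% of its speed; a pose out of reach is approached as far as the arm can. A call with a gripper value outside its range is refused whole. The fingers move at their own pace and stop on an object; "newtons" is the grip in N (left out, the last holds). Time passes only in rows, so rows that do not move let the fingers close. It gives the time, the measured TCP pose, the force, the opening and the grip force at its end, in the units of the state.
- robot.read_state(): the state, without advancing time (a new reading comes with each control period).
- robot.read_camera(name): name is "scene" or "top" or "wrist"; returns a dict with "pixels" (480x640x3 uint8, blue, green, red), "mtx" (3x3 intrinsics, pixels), "eye" and "rotation" of the camera in the world. Camera axes: x right, y up, looking along -z (the intrinsics and any distortion apply to the point x, -y, -z); pixel columns grow to the right and rows downward; lengths in m; the calibration is good to about 2 mm. A picture is of the moment at which its call begins. There is no depth.
- robot.close_job(): hands the job in; it is judged then, once.
The state is a dict: "t": time; "q": joint angles; "dq": joint speeds; "joint_torque": joint torques, N m; "tool_pos": TCP position; "orientation": TCP orientation; "force": force on the tool from outside, world axes, zero at the start; "wrist_torque": the same for the moment, N m; "opening": finger opening in m; "gripper_force": force on a finger pad.
Only numpy, scipy, OpenCV 4.12 (cv2) and the standard library are available. Lean on these libraries where they do the work, as an engineer would, in place of code of your own. Each camera call takes 0.05 s, during which the arm holds its last target. There are 200 camera calls.

## Working session

There is one attempt and no reset: what is moved stays moved. The work goes in short steps, Python scripts to look and compute and a tool call to move; the robot and the scene stay as the last step left them, time stands still between calls to the robot, and variables do not carry over. Pictures are saved under pics/ and viewed, at most 10 in all, crops included, and the job is handed in when it is done.

Besides the shell and the picture viewer there is one more tool, called as name(argument=value, ...) on one line, values as JSON. play_rows: Moves the arm, as the interface text tells. Its arguments: {"type":"object","properties":{"deltas":{"type":"array"},"newtons":{"type":"number"}},"required":["deltas"]}

```bash
mkdir -p pics; ls
cat > h.py <<'E'
import cv2, numpy as np, pickle
from plant import robot
def snap(n,f):
    c=robot.read_camera(n); cv2.imwrite(f'pics/{f}.png',c['pixels']); pickle.dump(c,open(f'pics/{f}.pkl','wb')); return c
def load(f): return pickle.load(open(f'pics/{f}.pkl','rb'))
def ray(c,u,v):
    k=np.linalg.inv(c['mtx'])@[u,v,1]; d=np.array(c['rotation'])@[k[0],-k[1],-k[2]]
    return np.array(c['eye']),d
def at(c,u,v,z):
    e,d=ray(c,u,v); return e+d*(z-e[2])/d[2]
def proj(c,p):
    q=np.array(c['rotation']).T@(np.array(p)-c['eye']); k=c['mtx']@[q[0],-q[1],-q[2]]; return k[:2]/k[2]
E
python3 - <<'E'
from h import *
for n in('top','scene'):
    c=snap(n,n+'1'); print(n,{k:v for k,v in c.items() if k!='pixels'})
print(robot.read_state())
E
```

```text
pics
top {'mtx': array([[572.99480968,   0.        , 317.695433  ],
       [  0.        , 572.99480968, 243.3466705 ],
       [  0.        ,   0.        ,   1.        ]]), 'eye': array([0.21969991, 0.06598238, 1.63111438]), 'rotation': array([ 0.14227807, -0.15463564, -1.55795379])}
scene {'mtx': array([[477.3338897 ,   0.        , 313.13070173],
       [  0.        , 477.3338897 , 236.97585715],
       [  0.        ,   0.        ,   1.        ]]), 'eye': array([1.05122153, 0.73870409, 0.87202888]), 'rotation': array([0.36007575, 1.01894738, 2.32728876])}
{'t': 0.1, 'q': array([ 1.17263121e+00,  1.31092901e-01,  1.48916120e+00, -1.51430581e-05,
        1.52300300e+00, -8.54124397e-02]), 'dq': array([ 0.00026019, -0.00051344, -0.00168617,  0.00176509, -0.00092115,
       -0.00027772]), 'joint_torque': array([ 1.18931621e-03, -5.61337423e+01, -4.93101203e+01,  7.70216435e-02,
        2.90747843e-02, -8.08016352e-05]), 'tool_pos': array([0.18437814, 0.5703714 , 0.1842931 ]), 'orientation': array([-4.89209894e-01, -3.10287930e+00,  2.54384152e-03]), 'force': array([-0.20101002, -0.92688709, -0.10195957]), 'wrist_torque': array([-0.02499264, -0.00019089,  0.02775084]), 'gripper_force': 0.0, 'opening': 0.09281435890681898}
```

View pics/top1.png

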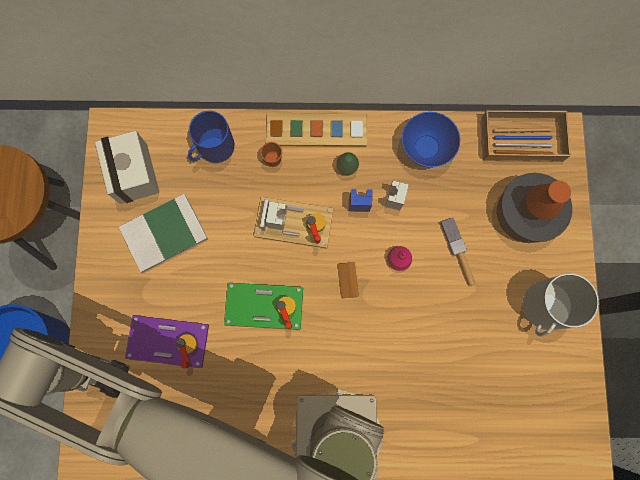

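View pics/scene1.png

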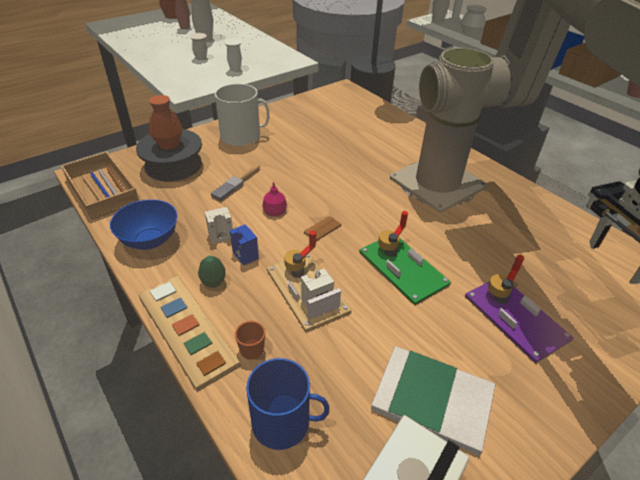

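The top picture shows the cradle near (294,222), with the fixed half at (272,214) and the red handle at (314,230). The loose white half is near (397,194), and the blue look-alike sits at (361,200). The rotation is a rotation vector, so I'll fix the helper and enlarge both views.

```bash
sed -i "s/np.array(c\['rotation'\])/R(c)/" h.py
cat >> h.py <<'E'
def R(c): return cv2.Rodrigues(np.array(c['rotation'],float))[0]
E
python3 - <<'E'
from h import *
c=load('top1'); 
a=cv2.resize(c['pixels'][175:260,250:420],None,fx=4.7,fy=4.7,interpolation=cv2.INTER_CUBIC)
cv2.imwrite('pics/crop1.png',a)
c=load('scene1'); 
a=cv2.resize(c['pixels'][195:330,195:355],None,fx=4.4,fy=4.4,interpolation=cv2.INTER_CUBIC)
cv2.imwrite('pics/crop2.png',a); print(a.shape)
E
```

```text
(594, 704, 3)
```

View pics/crop1.png

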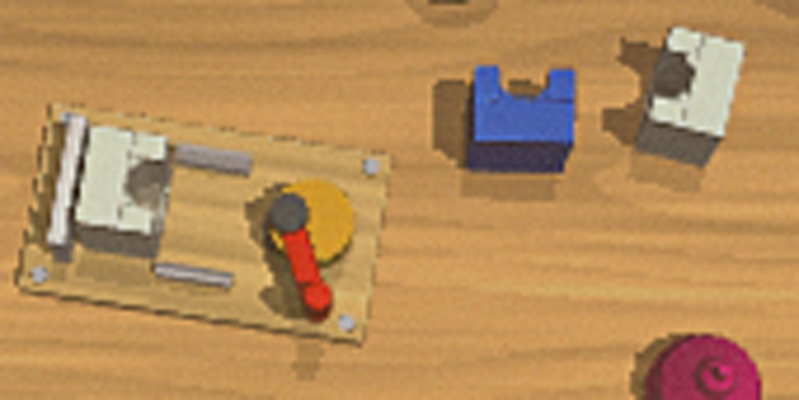

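View pics/crop2.png

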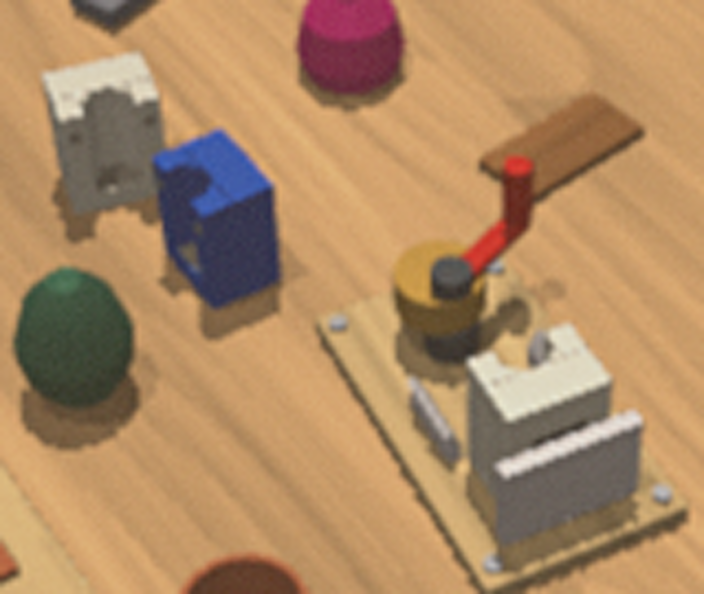

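The top crop shows the loose half's top face at crop corners (672,28), (743,43), (720,137) and (650,118), with its hollow to the left. The board corners are at (52,104), (390,155), (363,343) and (17,288), and the post top is at (318,296). In the scene crop the mould's top corners are at (60,122), (160,95), (140,55) and (43,72), and the board corners at (320,320), (490,590) and (686,510).

Run:
```python
from h import *
from scipy.optimize import least_squares
T=load('top1');S=load('scene1')
ft=lambda x,y:(250+(x+.5)/4.7-.5,175+(y+.5)/4.7-.5)
fs=lambda x,y:(195+(x+.5)/4.4-.5,195+(y+.5)/4.4-.5)
def W(p,l):
    c,s=np.cos(p[2]),np.sin(p[2]); return np.array([p[0]+c*l[0]-s*l[1],p[1]+s*l[0]+c*l[1],l[2]])
def fit(obs,p0):
    f=lambda p:np.concatenate([proj(c,W(p,np.array(l)/1e3))-uv for c,l,uv in obs])
    r=least_squares(f,p0,loss='soft_l1'); print(r.x,np.degrees(r.x[2])); print(np.round(r.fun if r.fun.ndim else 0,1).reshape(-1,2).tolist()); return r.x
cr=[(T,(118,-60,12),ft(52,104)),(T,(-98,-60,12),ft(390,155)),(T,(-98,60,12),ft(363,343)),(T,(118,60,12),ft(17,288)),
(S,(-98,-60,12),fs(320,320)),(S,(118,-60,12),fs(490,590)),(S,(118,60,12),fs(686,510))]
c0=at(T,*ft(205,222),.012);print(c0)
C=fit(cr,[c0[0],c0[1],1.5]);fit(cr[:4],C);
mo=[(T,(23,-30,76),ft(672,28)),(T,(-23,-30,76),ft(743,43)),(T,(-23,30,76),ft(720,137)),(T,(23,30,76),ft(650,118)),
(S,(23,-30,76),fs(60,122)),(S,(23,30,76),fs(160,95)),(S,(-23,30,76),fs(140,55)),(S,(-23,-30,76),fs(43,72))]
m0=at(T,*ft(690,80),.076)
M=fit(mo,[m0[0],m0[1],1.5]);fit(mo[:4],M);fit(mo[4:],M)
Rc=lambda w:np.array([[np.cos(C[2]),np.sin(C[2])],[-np.sin(C[2]),np.cos(C[2])]])@(w[:2]-C[:2])
for w in (at(T,*ft(318,291),.106),at(S,*fs(518,165),.106)):
    l=Rc(w)-[-.0415,0]; print('post',w,l,np.hypot(*l),np.degrees(np.arctan2(l[1],l[0]))-115)
for n,l in(('bay',(11,0,12)),('stop',(35,0,50)),('axle',(-41.5,0,46))): print(n,W(C,np.array(l)/1e3))
# fixed half parting face top corners
for x in(30,35,40): print(x,[np.round((proj(T,W(C,np.array((x,y,88))/1e3))+.5-[250,175])*4.7-.5) for y in(-30,30)])
```

```text
[0.5927436 0.1256087 0.012    ]
[0.59194469 0.11601725 1.41649569] 81.15922488543623
[[-0.5, -0.8], [0.6, 0.1], [-0.2, 0.0], [-0.6, -0.2], [-0.9, -1.2], [-0.1, 0.3], [1.8, -0.9]]
[0.59140859 0.11545366 1.42253857] 81.50545622775712
[[-0.5, -0.4], [0.7, 0.0], [0.2, 0.1], [-0.3, 0.2]]
[ 0.66792621 -0.1694691   1.321737  ] 75.72995152295827
[[-0.4, -0.9], [0.3, -0.1], [0.4, -0.1], [-0.6, -0.2], [0.1, -0.5], [0.3, 0.2], [0.3, -1.1], [-0.1, 0.1]]
[ 0.66707711 -0.16961396  1.32551486] 75.9464070749025
[[-0.4, -0.6], [0.4, 0.2], [0.5, 0.1], [-0.5, 0.2]]
[ 0.66888051 -0.16860679  1.31762387] 75.49428680469218
[[-0.1, -0.2], [0.2, 0.5], [0.2, -0.8], [-0.2, 0.4]]
post [0.53077501 0.05625221 0.106     ] [-0.0269561  0.0512577] 0.057913588045225076 2.7395979030340385
post [0.53059805 0.05757678 0.106     ] [-0.02567447  0.05163613] 0.05766687684351613 1.4374379657417933
bay [0.59363527 0.12688656 0.012     ]
stop [0.59732381 0.15060142 0.05      ]
axle [0.58556659 0.0750103  0.046     ]
30 [array([175., 138.]), array([158., 235.])]
35 [array([167., 136.]), array([150., 234.])]
40 [array([159., 135.]), array([141., 233.])]
```

play_rows(deltas=[0,0,0,7,93,0,0,0,7,93,0,0,0,7,93,0,0,0,7,93,0,0,0,7,93,0,0,0,7,93,0,0,0,7,93,0,0,0,7,93,0,0,0,7,93,0,0,0,7,93])

```text
t: 0.93
tool_pos: [0.1844, 0.5705, 0.1846]
orientation: [2.187, 2.254, -0.002]
force: [-0.1, 0.4, 0.7]
opening: 0.093
gripper_force: 0.0
```

play_rows(deltas=[0,0,0,7,93,0,0,0,7,93,0,0,0,2.3,93,-26,28,0,0,93,-26,28,0,0,93,-26,28,0,0,93,-26,28,0,0,93,-26,28,0,0,93,-26,28,0,0,93,-26,28,0,0,93])

```text
t: 1.77
tool_pos: [0.3302, 0.3445, 0.1849]
orientation: [2.479, 1.93, -0.001]
force: [0.3, 0.8, 0.4]
opening: 0.0933
gripper_force: 0.0
```

play_rows(deltas=[-26,28,0,0,93,-26,28,0,0,93,-26,28,0,0,93,-26,28,0,0,93,-26,28,0,0,93,-26,28,0,0,93,-26,28,0,0,93,-26,28,0,0,93,-26,28,0,0,93,-26,28,0,0,93])

```text
t: 2.6
tool_pos: [0.5379, 0.0236, 0.1849]
orientation: [-2.479, -1.929, 0.0]
force: [0.5, 0.1, -0.1]
opening: 0.0929
gripper_force: 0.0
```

```bash
cat >> h.py <<'E'
def go(x,y,z,yaw):
    """remaining shift in tool axes (mm), turn (deg); yaw = heading of tool x axis in deg"""
    s=robot.read_state(); r=cv2.Rodrigues(s['orientation'])[0]; d=r.T@(np.array([x,y,z])-s['tool_pos'])*1e3
    h=np.degrees(np.arctan2(r[1,0],r[0,0])); t=-((yaw-h+180)%360-180)
    print('t',s['t'],'pos',np.round(s['tool_pos'],4),'head',round(h,2),'shift',np.round(d,1),'turn',round(t,2),'tilt',np.round(r[:2,2],4),'F',np.round(s['force'],2),'op',s['opening'],'g',s['gripper_force'])
E
python3 -c "
from h import *
go(.668,-.1692,.185,75.8)"
```

```text
t 2.6 pos [0.5379 0.0236 0.1849] head 75.77 shift [-154.9  173.5   -0.2] turn -0.03 tilt [-0.0004  0.0001] F [ 0.52  0.09 -0.15] op 0.09292414917572045 g 0.0
```

play_rows(deltas=[-25,28,0,0,93,-25,28,0,0,93,-25,28,0,0,93,-25,28,0,0,93,-25,28,0,0,93,-25,28,0,0,93,-5,5,0,0,93,0,0,0,0,93,0,0,0,0,93,0,0,0,0,93])

```text
t: 3.43
tool_pos: [0.6666, -0.1659, 0.1852]
orientation: [-2.478, -1.93, 0.0]
force: [-0.4, -0.3, 0.9]
opening: 0.0929
gripper_force: 0.0
```

```bash
python3 -c "
from h import *
go(.668,-.1692,.185,75.8)
c=snap('wrist','w1')
M=[.668,-.1692,np.radians(75.8)]
for l in((23,-30,76),(23,30,76),(-23,30,76),(-23,-30,76)):
  a,b=np.array(l[:2])/1e3; print(l,proj(c,[M[0]+np.cos(M[2])*a-np.sin(M[2])*b,M[1]+np.sin(M[2])*a+np.cos(M[2])*b,.076]))
"
```

```text
t 3.4333 pos [ 0.6666 -0.1659  0.1852] head 75.83 shift [-2.8  2.2  0.2] turn 0.03 tilt [-0.0005  0.0006] F [-0.39 -0.33  0.94] op 0.09291075153745018 g 0.0
(23, -30, 76) [365.58640402 201.46356313]
(23, 30, 76) [291.63536546 201.46098188]
(-23, 30, 76) [292.85222066 255.62928373]
(-23, -30, 76) [364.09421791 255.64536489]
```

View pics/w1.png

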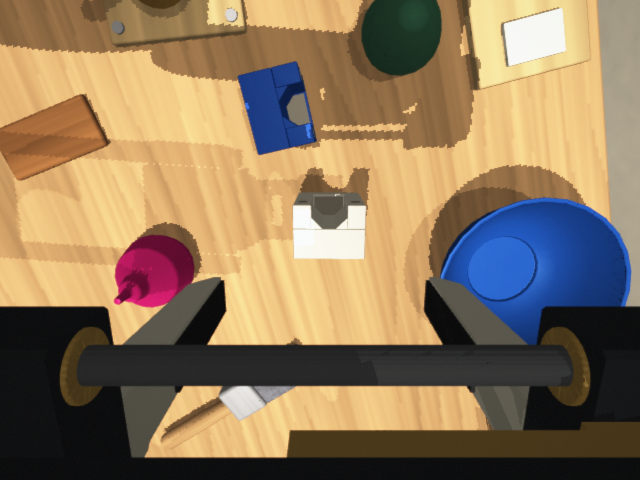

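The wrist view shows the loose half's top face at (294,204), (366,204), (365,259) and (293,258). That's about 2 mm back along tool −x from the estimate. The fingers have clearance to the bowl and bulb.

play_rows(deltas=[-3,2,20,-0.1,93,-2,1,25,0,93,0,0,25,0,93,0,0,25,0,93,0,0,20,0,93,0,0,15,0,93,0,0,10,0,93,0,0,6,0,93,0,0,3,0,93,0,0,0,0,93])

```text
t: 4.32
tool_pos: [0.669, -0.1727, 0.0367]
orientation: [2.477, 1.932, 0.001]
force: [-0.1, -0.6, -0.1]
opening: 0.0932
gripper_force: 0.0
```

play_rows(deltas=[0,0,0,0,75,0,0,0,0,70,0,0,0,0,66,0,0,0,0,62,0,0,0,0,55,0,0,0,0,50,0,0,0,0,50,0,0,0,0,50,0,0,0,0,50,0,0,0,0,50], newtons=20)

```text
t: 5.15
tool_pos: [0.6688, -0.1729, 0.0365]
orientation: [2.478, 1.931, 0.0]
force: [-1.2, 0.5, 3.7]
opening: 0.0598
gripper_force: 20.0
```

```bash
python3 -c "
from h import *
go(.6675,-.171,.036,75.8)"
```

```text
t 5.15 pos [ 0.6688 -0.1729  0.0365] head 75.88 shift [ 1.5 -1.7  0.5] turn 0.08 tilt [ 0.0002 -0.0001] F [-1.2   0.51  3.73] op 0.05978135624845391 g 19.98997751623392
```

play_rows(deltas=[0,0,-3,0,50,0,0,-8,0,50,0,0,-17,0,50,0,0,-22,0,50,0,0,-25,0,50,0,0,-25,0,50,0,0,-20,0,50,0,0,-12,0,50,0,0,-6,0,50,0,0,-2,0,50])

```text
t: 5.98
tool_pos: [0.6691, -0.1729, 0.1771]
orientation: [2.477, 1.931, 0.001]
force: [0.3, -0.7, -3.7]
opening: 0.0598
gripper_force: 20.0
```

play_rows(deltas=[6,-4,0,0,50,16,-11,0,0,50,26,-18,0,0,50,32,-22,0,0,50,36,-25,0,0,50,36,-25,0,0,50,26,-18,0,0,50,16,-11,0,0,50,8,-6,0,-2.4,50,0,0,0,-3,50])

```text
t: 6.82
tool_pos: [0.5813, 0.0564, 0.174]
orientation: [-2.377, -2.05, 0.003]
force: [-0.1, 0.1, -4.2]
opening: 0.0598
gripper_force: 20.0
```

play_rows(deltas=[0,0,0,0,50,0,0,0,0,50,0,0,0,0,50,0,0,0,0,50])

```text
t: 7.15
tool_pos: [0.5835, 0.0528, 0.1755]
orientation: [-2.385, -2.043, 0.001]
force: [1.0, 0.7, -4.0]
opening: 0.0595
gripper_force: 20.0
```

```bash
python3 -c "
from h import *
go(.5921,.1170,.1765,81.3)
c=snap('wrist','w2')
M=[.5919,.1160,np.radians(81.3)]
for l in((118,60,12),(118,-60,12),(-98,-60,12),(-98,60,12),(34,32,24),(34,-32,24),(34,38,34),(34,-38,34),(35,30,88),(35,-30,88),(81,30,88),(81,-30,88)):
  a,b=np.array(l[:2])/1e3; print(l,proj(c,[M[0]+np.cos(M[2])*a-np.sin(M[2])*b,M[1]+np.sin(M[2])*a+np.cos(M[2])*b,l[2]/1e3]).round(1))
"
```

```text
t 7.15 pos [0.5835 0.0528 0.1755] head 81.17 shift [64.8 -1.4 -1. ] turn -0.13 tilt [-0.0011 -0.0001] F [ 1.    0.72 -3.95] op 0.05948261110650238 g 19.99710951000452
(118, 60, 12) [252.6   0.4]
(118, -60, 12) [ 3.955e+02 -2.000e-01]
(-98, -60, 12) [385.7 247.2]
(-98, 60, 12) [263.8 247.4]
(34, 32, 24) [287.3 104.8]
(34, -32, 24) [361.2 104.5]
(34, 38, 34) [279.  103.8]
(34, -38, 34) [369.4 103.5]
(35, 30, 88) [281.4  95.8]
(35, -30, 88) [366.7  95.6]
(81, 30, 88) [279.2  23.2]
(81, -30, 88) [368.4  22.9]
```

View pics/w2.png

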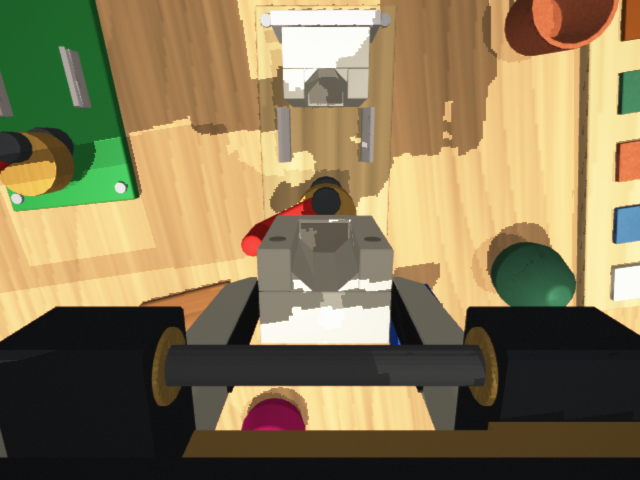

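The wrist view shows the cradle ahead, with the board's far edge at about (258–393, 7). The rails are at about (284,135) and (366,135), the fixed half's parting edge is at about y=105, and the held half sits at (325,270). I'll enlarge to refine these.

```bash
python3 -c "
from h import *
c=load('w2'); cv2.imwrite('pics/crop3.png',cv2.resize(c['pixels'][0:170,230:420],None,fx=3.5,fy=3.5,interpolation=cv2.INTER_CUBIC))"
```

```text
(no output)
```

View pics/crop3.png

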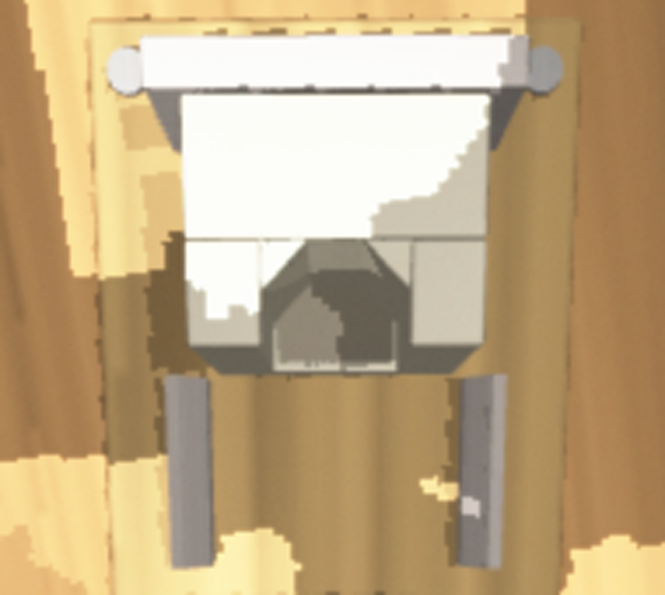

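The crop shows the rails' inner edges at crop x 211 and 459, their far ends at y=375 and near ends at y=567. The board corners are at (90,18) and (581,18), and the fixed half's near top edge is at y=345. That puts the cradle centre about 1.4 mm towards −y. I'll refit the cradle and the held half together in this camera.

Run:
```python
from h import *
from scipy.optimize import least_squares
c=load('w2'); g=cv2.cvtColor(c['pixels'],6).astype(int)
for col in(270,385): 
    d=np.diff(g[200:350,col]); print(col,[(200+i,d[i]) for i in np.where(abs(d)>9)[0]])
for row in(245,275,320):
    d=np.diff(g[row,245:405]); print(row,[(245+i,d[i]) for i in np.where(abs(d)>12)[0]])
s=robot.read_state(); p=s['tool_pos']; r=cv2.Rodrigues(s['orientation'])[0]
for l in((23,-30,76),(23,30,76),(-23,30,76),(-23,-30,76),(23,30,0),(23,-30,0)):
    print(l,proj(c,p+r@(np.array([l[0],-l[1],36.5-l[2]])/1e3)).round(1))
f=lambda x,y:np.array([230+(x+.5)/3.5-.5,(y+.5)/3.5-.5])
def W(p,l):
    k,s=np.cos(p[2]),np.sin(p[2]); return np.array([p[0]+k*l[0]-s*l[1],p[1]+s*l[0]+k*l[1],l[2]])
obs=[((118,60,12),f(90,18)),((118,-60,12),f(581,18)),((34,38,34),f(166,375)),((34,-38,34),f(506,375)),((-12,38,34),f(172,567)),((-12,-38,34),f(499,567))]
F=lambda q:np.concatenate([proj(c,W(q,np.array(l)/1e3))-uv for l,uv in obs])
q=least_squares(F,[.5919,.116,1.419]).x; print('cradle',q,np.degrees(q[2])); print(F(q).reshape(-1,2).round(1).tolist())
print([np.round((proj(c,W(q,np.array((x,0,88))/1e3))[1]+.5)*3.5-.5) for x in(31,33,35,37)])
```

```text
270 [(np.int64(205), np.int64(11)), (np.int64(206), np.int64(54)), (np.int64(215), np.int64(-12)), (np.int64(216), np.int64(-100)), (np.int64(217), np.int64(-42)), (np.int64(225), np.int64(16)), (np.int64(226), np.int64(19)), (np.int64(236), np.int64(-15)), (np.int64(237), np.int64(-18)), (np.int64(239), np.int64(13)), (np.int64(240), np.int64(21)), (np.int64(248), np.int64(18)), (np.int64(291), np.int64(14)), (np.int64(321), np.int64(35)), (np.int64(322), np.int64(80)), (np.int64(342), np.int64(-21)), (np.int64(343), np.int64(-39)), (np.int64(344), np.int64(-115)), (np.int64(345), np.int64(-35))]
385 [(np.int64(235), np.int64(-10)), (np.int64(236), np.int64(-43)), (np.int64(237), np.int64(-49)), (np.int64(238), np.int64(-13)), (np.int64(248), np.int64(14)), (np.int64(249), np.int64(10)), (np.int64(279), np.int64(27)), (np.int64(280), np.int64(80)), (np.int64(289), np.int64(-89)), (np.int64(290), np.int64(-34)), (np.int64(291), np.int64(12)), (np.int64(304), np.int64(23)), (np.int64(305), np.int64(79)), (np.int64(342), np.int64(-32)), (np.int64(343), np.int64(-49)), (np.int64(344), n
[... 310 characters left out ...]
20 [(np.int64(256), np.int64(43)), (np.int64(257), np.int64(109)), (np.int64(259), np.int64(-33)), (np.int64(281), np.int64(25)), (np.int64(287), np.int64(17)), (np.int64(288), np.int64(61)), (np.int64(388), np.int64(-26)), (np.int64(389), np.int64(-116)), (np.int64(390), np.int64(-64)), (np.int64(391), np.int64(-17))]
(23, -30, 76) [396.2 250.5]
(23, 30, 76) [258.  250.6]
(-23, 30, 76) [262.5 345.4]
(-23, -30, 76) [391.6 345.4]
(23, 30, 0) [278.5 215.9]
(23, -30, 0) [374.4 215.8]
cradle [0.59248612 0.11324194 1.41629722] 81.14785338152872
[[-1.1, -1.1], [1.2, -1.2], [3.4, 0.2], [-3.6, 0.2], [3.2, 0.9], [-3.2, 0.9]]
[np.float64(371.0), np.float64(361.0), np.float64(350.0), np.float64(340.0)]
```

```bash
python3 -c "
from h import *
go(.5938,.1131,.0600,81.2)"
```

```text
t 7.2 pos [0.5836 0.0527 0.1757] head 81.18 shift [ 61.2   0.9 115.7] turn -0.02 tilt [-0.0007 -0.    ] F [-0.1  -0.08 -3.11] op 0.05950979571121361 g 19.997068159282207
```

play_rows(deltas=[4,0.5,0,0,50,10,0.4,0,0,50,13,0,0,0,50,13,0,0,0,50,10,0,0,0,50,7,0,0,0,50,3,0,0,0,50,1,0,0,0,50,0,0,0,0,50,0,0,0,0,50])

```text
t: 8.03
tool_pos: [0.5939, 0.113, 0.1762]
orientation: [2.384, 2.046, -0.0]
force: [0.3, 0.0, -3.7]
opening: 0.0595
gripper_force: 20.0
```

play_rows(deltas=[0,0,5,0,50,0,0,12,0,50,0,0,16,0,50,0,0,18,0,50,0,0,16,0,50,0,0,12,0,50,0,0,8,0,50,0,0,4,0,50,0,0,2,0,50,0,0,0,0,50])

```text
t: 8.87
tool_pos: [0.5941, 0.1133, 0.0833]
orientation: [2.384, 2.046, 0.0]
force: [0.3, -0.3, -3.5]
opening: 0.0596
gripper_force: 20.0
```

```bash
python3 -c "
from h import *
go(.5938,.1131,.0485,81.2)
snap('wrist','w3');snap('scene','s3')
c=load('w3'); a=cv2.resize(c['pixels'][90:360,170:480],None,fx=1.6,fy=1.6)
b=cv2.resize(load('s3')['pixels'][210:340,250:360],None,fx=2.7,fy=2.7,interpolation=cv2.INTER_CUBIC)
h=min(a.shape[0],b.shape[0]); cv2.imwrite('pics/both3.png',np.hstack([a[:h],b[:h]]))"
```

```text
t 8.8667 pos [0.5941 0.1133 0.0833] head 81.27 shift [-0.3 -0.2 34.8] turn 0.07 tilt [0.0002 0.    ] F [ 0.25 -0.25 -3.45] op 0.05962830840192987 g 19.99712985008955
```

View pics/both3.png

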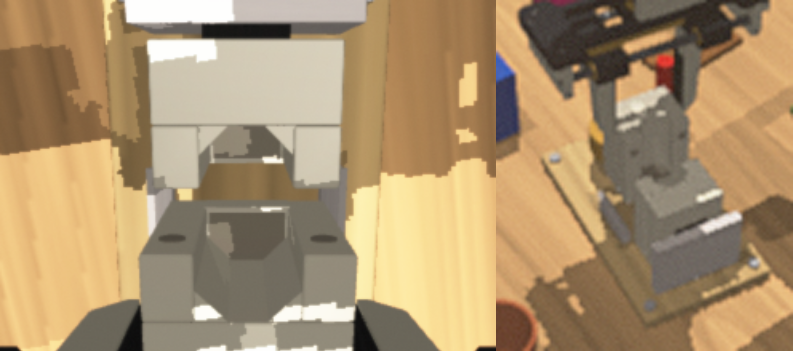

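The crop shows the held half centred on the fixed half to within about 0.5 mm (centres at crop x 249 and 246.5). The gap to the fixed half is clear and the rails lie on either side, so I'll descend.

play_rows(deltas=[0,-0.3,4,0,50,0,0,5,0,50,0,0,5,0,50,0,0,4,0,50,0,0,3,0,50,0,0,3,0,50,0,0,3,0,50,0,0,2,0,50,0,0,1,0,50,0,0,0,0,50])

```text
t: 9.8
tool_pos: [0.5935, 0.1133, 0.053]
orientation: [-2.384, -2.046, 0.001]
force: [0.3, -0.2, -3.4]
opening: 0.0595
gripper_force: 20.0
```

play_rows(deltas=[0,0,1,0,50,0,0,1,0,50,0,0,0,0,50])

```text
t: 10.05
tool_pos: [0.5936, 0.1134, 0.0512]
orientation: [2.384, 2.046, 0.0]
force: [0.9, 0.1, -2.7]
opening: 0.0598
gripper_force: 20.0
```

play_rows(deltas=[0,0,0.5,0,50,0,0,0.5,0,50,0,0,0,0,50])

```text
t: 10.3
tool_pos: [0.5936, 0.1134, 0.0502]
orientation: [-2.384, -2.046, 0.0]
force: [-1.2, -0.5, -3.4]
opening: 0.0595
gripper_force: 20.0
```

play_rows(deltas=[0,0,0.5,0,50,0,0,0.5,0,50,0,0,0,0,50])

```text
t: 10.55
tool_pos: [0.5935, 0.1133, 0.0491]
orientation: [-2.384, -2.046, 0.0]
force: [0.8, 0.4, -3.9]
opening: 0.0599
gripper_force: 20.0
```

play_rows(deltas=[0,0,0.4,0,50,0,0,0.3,0,50,0,0,0,0,50])

```text
t: 10.8
tool_pos: [0.5937, 0.1134, 0.0486]
orientation: [2.384, 2.046, 0.0]
force: [0.2, -0.1, -3.1]
opening: 0.0596
gripper_force: 20.0
```

play_rows(deltas=[0,0,0.3,0,50,0,0,0.3,0,50,0,0,0,0,50])

```text
t: 11.05
tool_pos: [0.5937, 0.1135, 0.0485]
orientation: [2.384, 2.046, 0.0]
force: [-3.2, -0.1, 2.4]
opening: 0.0596
gripper_force: 20.0
```

play_rows(deltas=[0,0,0.3,0,50,0,0,0.2,0,50,0,0,0,0,50])

```text
t: 11.3
tool_pos: [0.5937, 0.1135, 0.0485]
orientation: [2.384, 2.046, 0.0]
force: [-6.4, 0.6, 7.3]
opening: 0.0596
gripper_force: 20.0
```

play_rows(deltas=[0,0,-0.4,0,50,0,-0.2,-0.1,0,50,0,0,0,0,50])

```text
t: 11.55
tool_pos: [0.5937, 0.1135, 0.0485]
orientation: [2.384, 2.046, 0.001]
force: [-3.8, -0.1, 5.8]
opening: 0.0598
gripper_force: 20.0
```

play_rows(deltas=[1,0,0,0,50,1,0,0,0,50,1,0,0,0,50,1,0,0,0,50,0,0,0,0,50])

```text
t: 11.97
tool_pos: [0.5943, 0.1164, 0.0491]
orientation: [2.383, 2.045, -0.001]
force: [-6.3, -5.7, 11.0]
opening: 0.0595
gripper_force: 20.0
```

play_rows(deltas=[0,0,-1,0,50,0,0,0,0,50,0,0,0,0,62,0,0,0,0,66,0,0,0,0,66,0,0,0,0,66])

```text
t: 12.47
tool_pos: [0.5942, 0.1175, 0.0489]
orientation: [2.384, 2.046, 0.001]
force: [-0.8, 0.5, -0.1]
opening: 0.0656
gripper_force: 0.0
```

```bash
python3 -c "
from h import *
go(.5938,.1131,.0485,81.2)"
```

```text
t 12.4667 pos [0.5942 0.1175 0.0489] head 81.28 shift [-4.4  0.2  0.4] turn 0.08 tilt [0.0003 0.0001] F [-0.79  0.49 -0.15] op 0.06561436250396349 g 0.0
```

play_rows(deltas=[0,0,-0.5,0,64,0,0,0,0,61,0,0,0,0,50,0,0,0,0,50,0,0,0,0,50,0,0,0,0,50], newtons=15)

```text
t: 12.97
tool_pos: [0.594, 0.1174, 0.0495]
orientation: [-2.384, -2.046, -0.0]
force: [-0.9, 1.0, 1.8]
opening: 0.0599
gripper_force: 15.0
```

play_rows(deltas=[1,0,0,0,50,1,0,0,0,50,1,0,0,0,50,0,0,0,0,50])

```text
t: 13.3
tool_pos: [0.5945, 0.1199, 0.0501]
orientation: [2.383, 2.046, -0.001]
force: [-4.1, -3.5, 7.2]
opening: 0.06
gripper_force: 15.0
```

play_rows(deltas=[0,0,-0.7,0,50,0,-0.3,0,0,50,0,0,0,0,62,0,0,0,0,66,0,0,0,0,66,0,0,0,0,63,0,0,0,0,60,0,0,0,0,50,0,0,0,0,50,0,0,0,0,50])

```text
t: 14.13
tool_pos: [0.5941, 0.1204, 0.0502]
orientation: [-2.384, -2.046, 0.0]
force: [-1.5, 0.3, 1.4]
opening: 0.0596
gripper_force: 15.0
```

play_rows(deltas=[0,0,-0.5,0,50,0,0,-0.7,0,50,0,0,0,0,50,0,0,0,0,50], newtons=20)

```text
t: 14.47
tool_pos: [0.5939, 0.1203, 0.0509]
orientation: [-2.384, -2.046, 0.001]
force: [0.4, 0.9, -3.7]
opening: 0.0592
gripper_force: 20.0
```

play_rows(deltas=[1,0,0,0,50,1,0,0,0,50,0,0,0,0,50])

```text
t: 14.72
tool_pos: [0.5944, 0.1226, 0.0512]
orientation: [-2.384, -2.046, 0.0]
force: [0.4, 0.1, -4.0]
opening: 0.0595
gripper_force: 20.0
```

Hanging free just off the board, so I advance to touch.

play_rows(deltas=[0.5,0,0,0,50,0.5,0,0,0,50,0,0,0,0,50])

```text
t: 14.97
tool_pos: [0.5947, 0.1235, 0.0513]
orientation: [2.384, 2.046, 0.0]
force: [0.7, -0.3, -3.8]
opening: 0.0598
gripper_force: 20.0
```

play_rows(deltas=[0.5,0,0,0,50,0.5,0,0,0,50,0,0,0,0,50])

```text
t: 15.22
tool_pos: [0.5948, 0.1244, 0.0514]
orientation: [-2.384, -2.046, -0.0]
force: [0.2, 0.2, -3.5]
opening: 0.0598
gripper_force: 20.0
```

play_rows(deltas=[0.5,0,0,0,50,0.5,0,0,0,50,0,0,0,0,50])

```text
t: 15.47
tool_pos: [0.5949, 0.1254, 0.0513]
orientation: [-2.384, -2.046, -0.0]
force: [0.1, -0.3, -3.9]
opening: 0.0597
gripper_force: 20.0
```

play_rows(deltas=[0.5,0,0,0,50,0.5,0,0,0,50,0,0,0,0,50])

```text
t: 15.72
tool_pos: [0.5951, 0.1264, 0.0514]
orientation: [2.384, 2.046, 0.0]
force: [-0.2, 0.6, -3.6]
opening: 0.0597
gripper_force: 20.0
```

play_rows(deltas=[0.5,0,0,0,50,0.5,0,0,0,50,0,0,0,0,50])

```text
t: 15.97
tool_pos: [0.5952, 0.1268, 0.0513]
orientation: [2.384, 2.046, -0.001]
force: [-0.8, -2.6, -3.2]
opening: 0.0595
gripper_force: 20.0
```

play_rows(deltas=[0.5,0,0,0,50,0.3,0,0,0,50,0,0,0,0,50])

```text
t: 16.22
tool_pos: [0.5953, 0.1273, 0.0513]
orientation: [2.384, 2.045, -0.002]
force: [-2.5, -5.0, -2.0]
opening: 0.0596
gripper_force: 20.0
```

play_rows(deltas=[-0.4,0,0,0,50,0,0,0.4,0,50,0,0,0.4,0,50,0,0,0,0,50])

```text
t: 16.55
tool_pos: [0.5954, 0.1272, 0.0507]
orientation: [2.384, 2.046, -0.001]
force: [-1.0, -5.4, -1.4]
opening: 0.0592
gripper_force: 20.0
```

play_rows(deltas=[0,0,0.3,0,50,0,0,0.2,0,50,0,0,0,0,50])

```text
t: 16.8
tool_pos: [0.5954, 0.1272, 0.0503]
orientation: [2.384, 2.046, -0.0]
force: [-0.5, -5.5, -0.8]
opening: 0.0593
gripper_force: 20.0
```

play_rows(deltas=[0,0,0.3,0,50,0,0,0.2,0,50,0,0,0,0,50])

```text
t: 17.05
tool_pos: [0.5955, 0.1272, 0.0502]
orientation: [2.383, 2.046, -0.0]
force: [-3.4, -5.9, 2.1]
opening: 0.0597
gripper_force: 20.0
```

play_rows(deltas=[0,0,0,0,61,0,0,0,0,63,0,0,0,0,66,0,0,0,0,66,0,0,0,0,63,0,0,0,0,60,0,0,0,0,50,0,0,0,0,50,0,0,0,0,50], newtons=15)

```text
t: 17.8
tool_pos: [0.5954, 0.1278, 0.0496]
orientation: [2.384, 2.046, 0.0]
force: [1.1, 0.6, -0.5]
opening: 0.0596
gripper_force: 15.0
```

play_rows(deltas=[0.5,0,0,0,50,0.3,0,0,0,50,0,0,0,0,50])

```text
t: 18.05
tool_pos: [0.5954, 0.128, 0.0496]
orientation: [2.384, 2.046, -0.001]
force: [-0.1, -2.5, 1.1]
opening: 0.0595
gripper_force: 15.0
```

play_rows(deltas=[0.4,0,0,0,50,0,0,0,0,50,0,0,0,0,50])

```text
t: 18.3
tool_pos: [0.5955, 0.1283, 0.0497]
orientation: [2.384, 2.045, -0.001]
force: [-1.0, -5.2, 2.9]
opening: 0.0597
gripper_force: 15.0
```

play_rows(deltas=[0,0,0,0,61,0,0,0,0,66,0,0,0,0,75,0,0,0,0,75,0,0,0,0,75,0,0,-4,0,75,0,0,-12,0,75,0,0,-24,0,75,0,0,-30,0,75,0,0,-30,0,75])

```text
t: 19.13
tool_pos: [0.595, 0.1289, 0.1512]
orientation: [-2.383, -2.046, 0.001]
force: [-0.1, 0.1, 0.2]
opening: 0.0749
gripper_force: 0.0
```

Run:
```python
from h import *
s=robot.read_state();print(s['tool_pos'])
# TCP cradle -> face contact TCP in cradle frames
for C in ((.5917,.1158,81.25),(.5925,.1132,81.15)):
    a=np.radians(C[2]); ux=np.array([np.cos(a),np.sin(a)]); uy=np.array([-ux[1],ux[0]]); 
    print('tcp at close, cradle x', (np.array([.5954,.1278])-C[:2])@ux*1e3)
c=snap('wrist','w4')
snap('top','t4')
```

```text
[0.59496983 0.12886366 0.15115392]
tcp at close, cradle x 12.423194654515822
tcp at close, cradle x 14.872339390389168
```

View pics/w4.png

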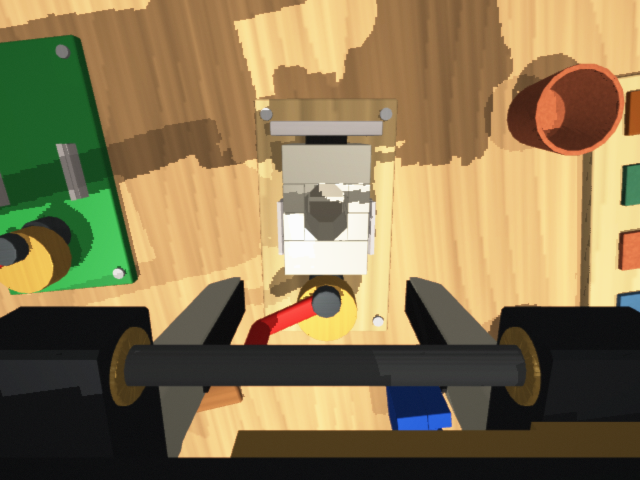

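The wrist view shows the loose half standing between the rails, with its parting face against the fixed half and the two hollows forming one cavity at (325,210). The cam lobe is at (325,310) and the red lever still points to the lower left. Next comes the handle.

play_rows(deltas=[-17,-11,0,0,60,-17,-11,0,0,50,-17,-11,0,0,50,-17,-11,0,0,50,-15,-9,0,0,50,0,0,0,7,50,0,0,0,7,50,0,0,0,7,50,0,0,0,7,50,0,0,0,7,50])

```text
t: 20.07
tool_pos: [0.5306, 0.0548, 0.1502]
orientation: [2.892, 1.226, 0.001]
force: [-0.7, 0.6, 0.2]
opening: 0.05
gripper_force: 0.0
```

play_rows(deltas=[0,0,0,7,50,0,0,0,7,50,0,0,0,7,50,0,0,0,7,50,0,0,0,0,50,0,0,0,0,50])

```text
t: 20.57
tool_pos: [0.5306, 0.0549, 0.15]
orientation: [3.101, 0.505, 0.001]
force: [0.3, 0.8, 0.6]
opening: 0.05
gripper_force: 0.0
```

Run:
```python
from h import *
go(.530,.055,.075,18)
c=snap('wrist','w5')
hsv=cv2.cvtColor(c['pixels'],40); m=((hsv[...,0]<6)|(hsv[...,0]>175))&(hsv[...,1]>200)&(hsv[...,2]>90)
n,l,st,ce=cv2.connectedComponentsWithStats(m.astype('uint8'))
for i in range(1,n):
    if st[i,4]>60: print(st[i],ce[i])
for p in((.530,.055,.106),(.530,.055,.066),(.586,.073,.066)): print(proj(c,p))
```

```text
t 20.5667 pos [0.5306 0.0549 0.15  ] head 18.5 shift [-0.6 -0.3 75. ] turn 0.5 tilt [0.0006 0.    ] F [0.3  0.81 0.64] op 0.05004822320472374 g 0.0
[ 312  168   24   92 1263] [323.21852732 206.4584323 ]
[323.88686571 247.86922378]
[323.98842711 233.23211906]
[324.87301673 154.19137277]
```

The red post lies where expected (blob columns 312–336, down to row 260). I'll descend over it and close to a loose cage.

play_rows(deltas=[0,0,8,0.3,50,0,0,15,0,50,0,0,18,0,50,0,0,15,0,50,0,0,10,0,50,0,0,6,0,50,0,0,3,0,50,0,0,0,0,35,0,0,0,0,25,0,0,0,0,19.5], newtons=30)

```text
t: 21.45
tool_pos: [0.5313, 0.0549, 0.0756]
orientation: [3.103, 0.491, 0.003]
force: [-0.8, 0.3, -0.1]
opening: 0.0347
gripper_force: 0.0
```

play_rows(deltas=[0,0,0,0,19,0,0,0,0,19,0,0,0,0,19])

```text
t: 21.7
tool_pos: [0.5308, 0.0549, 0.075]
orientation: [3.103, 0.491, 0.001]
force: [0.2, 0.2, 0.1]
opening: 0.0196
gripper_force: 0.0
```

Run:
```python
from h import *
go(.530,.055,.075,18)
```

```text
t 21.7 pos [0.5308 0.0549 0.075 ] head 17.98 shift [-0.7 -0.4 -0. ] turn -0.02 tilt [ 0.0008 -0.    ] F [0.23 0.18 0.1 ] op 0.019577629416191292 g 0.0
```

play_rows(deltas=[0.1,2.1,0,-2,19,0.1,4.2,0,-4,19,0.1,4.2,0,-4,19,0.2,4.2,0,-4,19,0.1,4.2,0,-4,19,0.2,4.2,0,-4,19,0.1,4.2,0,-4,19,0.2,4.2,0,-4,19,0.1,4.2,0,-4,19,0.2,4.2,0,-4,19])

```text
t: 22.53
tool_pos: [0.5543, 0.0234, 0.0747]
orientation: [2.772, 1.479, 0.0]
force: [0.9, -0.1, 0.5]
opening: 0.0191
gripper_force: 0.0
```

```bash
cat >> h.py <<'E'
def cam(A=(.586,.073)):
    s=robot.read_state(); r=cv2.Rodrigues(s['orientation'])[0]; d=s['tool_pos'][:2]-A
    print('rad',np.hypot(*d).round(4),'post ang-81.2-115',(np.degrees(np.arctan2(d[1],d[0]))-196.2)%360,'head-16.2',(np.degrees(np.arctan2(r[1,0],r[0,0]))-16.2)%360,'Ftool',(r.T@s['force']).round(2),'t',s['t'],'g',s['gripper_force'],'op',s['opening'])
E
python3 -c "
from h import *
cam()"
```

```text
rad 0.0589 post ang-81.2-115 41.23868524572964 head-16.2 39.973896803877224 Ftool [ 0.42  0.85 -0.48] t 22.5333 g 0.0 op 0.019060190922374806
```

play_rows(deltas=[0.1,4.2,0,-4,19,0.2,4.2,0,-4,19,0.1,4.2,0,-4,19,0.2,4.2,0,-4,19,0.1,4.2,0,-4,19,0.1,4.2,0,-4,19,0.1,4.2,0,-4,19,0.2,4.2,0,-4,19,0.1,4.2,0,-4,19,0.1,4.2,0,-4,19])

```text
t: 23.37
tool_pos: [0.5943, 0.0134, 0.0747]
orientation: [2.099, 2.338, 0.0]
force: [-0.3, 0.3, 0.2]
opening: 0.0187
gripper_force: 0.0
```

Run:
```python
from h import *
cam()
c=snap('wrist','w6');snap('top','t6')
hsv=cv2.cvtColor(c['pixels'],40); m=((hsv[...,0]<6)|(hsv[...,0]>175))&(hsv[...,1]>200)&(hsv[...,2]>90)
n,l,st,ce=cv2.connectedComponentsWithStats(m.astype('uint8'))
for i in range(1,n):
    if st[i,4]>60: print(st[i],ce[i])
```

```text
rad 0.0602 post ang-81.2-115 81.7473660240862 head-16.2 79.97298580842185 Ftool [ 0.36 -0.3  -0.22] t 23.3667 g 0.0 op 0.01870773470449281
[ 173  148  135   59 3771] [234.7067091  176.28957836]
```

Run:
```python
from h import *
c=load('w6')
for q in range(0,95,10):
    a=np.radians(196.2+q); P=np.array([.586,.073])+.06*np.array([np.cos(a),np.sin(a)])
    print(q,[proj(c,[*P,z]).round() for z in(.066,.106)])
print('axle',proj(c,[.586,.073,.066]))
a=c['pixels'][80:400,120:520]; b=load('t6')['pixels'][195:255,250:340]
a=cv2.resize(a,None,fx=1.25,fy=1.25); b=cv2.resize(b,(300,200),interpolation=cv2.INTER_CUBIC)
o=np.zeros((400,800,3),np.uint8); o[:,:500]=a; o[:200,500:]=b; cv2.imwrite('pics/last.png',o)
```

```text
0 [array([213., 178.]), array([188., 187.])]
10 [array([220., 196.]), array([196., 210.])]
20 [array([229., 214.]), array([208., 231.])]
30 [array([241., 229.]), array([222., 249.])]
40 [array([255., 241.]), array([239., 264.])]
50 [array([270., 252.]), array([259., 276.])]
60 [array([287., 259.]), array([279., 285.])]
70 [array([305., 264.]), array([301., 291.])]
80 [array([323., 265.]), array([323., 292.])]
90 [array([342., 264.]), array([345., 291.])]
axle [323.1767224 157.9085759]
```

View pics/last.png

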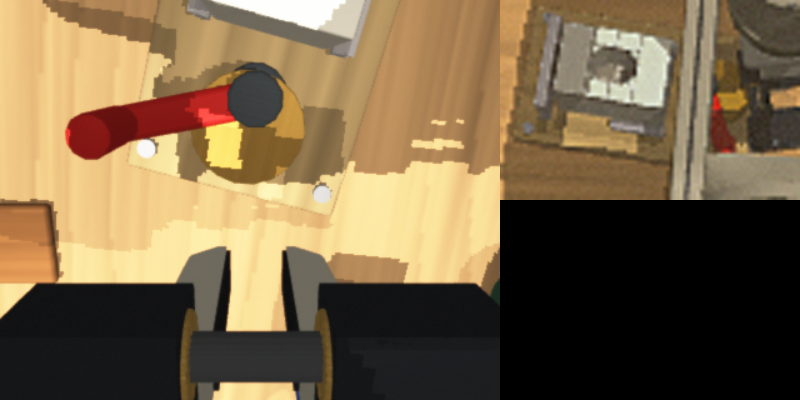

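The last picture shows the post still at its starting angle, with its top at about full pixel (190,188), so q is about 0 and the fingers missed it. The visible fingertips project higher or further back than the TCP does, so I'll check that numerically.

Run:
```python
from h import *
c=load('s3'); p=np.array([.5941,.1133]); a=np.radians(81.27); tx=np.array([np.cos(a),np.sin(a)]); ty=np.array([tx[1],-tx[0]])
for sgn in(1,-1):
  for x in(-.0075,.0075):
    for z in(.083,.102,.113,.148):
      u=proj(c,[*(p+tx*x+ty*sgn*.036),z]); print(sgn,x,z,u.round(1),'crop',((u-[250,210])*2.7+[496,0]).round())
c=load('w6'); p=np.array([.5943,.0134]); a=np.radians(96.2); tx=np.array([np.cos(a),np.sin(a)])
for z in(.075,.094,.105): print(z,[proj(c,[*(p+tx*x),z]).round(1) for x in(-.0075,0,.0075)])
g=cv2.cvtColor(c['pixels'],6)
for col in(295,305,312,345,352,360): print(col,g[250:310:3,col])
s=load('s3')['pixels']
for u in range(280,330,4): print(u,cv2.cvtColor(s,6)[225:300:4,u])
```

```text
1 -0.0075 0.083 [289.  266.2] crop [601. 152.]
1 -0.0075 0.102 [288.9 260.4] crop [601. 136.]
1 -0.0075 0.113 [288.8 256.9] crop [601. 127.]
1 -0.0075 0.148 [288.5 245.6] crop [600.  96.]
1 0.0075 0.083 [291.9 270.4] crop [609. 163.]
1 0.0075 0.102 [291.8 264.6] crop [609. 147.]
1 0.0075 0.113 [291.7 261.2] crop [609. 138.]
1 0.0075 0.148 [291.5 249.9] crop [608. 108.]
-1 -0.0075 0.083 [316.6 256.2] crop [676. 125.]
-1 -0.0075 0.102 [316.8 250.4] crop [676. 109.]
-1 -0.0075 0.113 [316.9 247. ] crop [677. 100.]
-1 -0.0075 0.148 [317.3 235.8] crop [678.  70.]
-1 0.0075 0.083 [319.7 260.3] crop [684. 136.]
-1 0.0075 0.102 [319.9 254.5] crop [685. 120.]
-1 0.0075 0.113 [320. 251.] crop [685. 111.]
-1 0.0075 0.148 [320.5 239.8] crop [686.  80.]
0.075 [array([326.6, 283.4]), array([326.6, 270.6]), array([326.6, 257.6])]
0.094 [array([326.8, 297.3]), array([326.8, 283.4]), array([326.8, 269.2])]
0.105 [array([326.9, 306.5]), array([326.9, 291.9]), array([326.9, 277. ])]
295 [219 218 218 218 217 233 233 233 232 134 107 106 106 107 105 106 106 105
 104 103]
305 [211 212 212 212 216 232 232 23
[... 778 characters left out ...]
04 104 100 101  99  95  94 105
 104]
300 [157 132 134 167 177 189 223 102 112 108 101 111 109 107 110  96  95  95
  96]
304 [186  67  99 185 183 209 223 124 106 106 108 109  83 141 137 108 112 112
 109]
308 [189  62 110 161 166 204 149 109 111 113 112 109  82 120 137 143 112 108
 110]
312 [127 110 112  58 100 147 108 111 107 109 110 113  96 109 140 140 137 106
 110]
316 [ 57  52  45  43  43  45 110 110 109 107 110 111 110 108 141 138 108 109
 115]
320 [ 59 102 104 106 106 103 108 117 108 105 116 123 116 131 138 143 111  88
 136]
324 [ 65 104 101 115 131 148 187 179 184 180 157 132 138 139 138 123 111  93
 126]
328 [ 43 123  95 180 182 180 173 186 180 159 158 156 140 141 206 105 107 234
 105]
```

The measurements agree that the real fingertips end about 25 mm above the reported TCP, so the fingers passed over the post. I'll go back to it and reach lower; the fingers straddle the lever, so that is safe.

play_rows(deltas=[0,0,-10,0,30,0,0,-20,0,50,0,0,-20,0,50,0,0,-10,0,50,10,-12,0,7,50,0,0,0,7,50,0,0,0,7,50,0,0,0,7,50,0,0,0,7,50,0,0,0,7,50])

```text
t: 24.3
tool_pos: [0.581, 0.0222, 0.135]
orientation: [2.805, 1.415, 0.001]
force: [0.2, 0.2, -0.5]
opening: 0.0501
gripper_force: 0.0
```

play_rows(deltas=[0,0,0,7,50,0,0,0,7,50,0,0,0,7,50,0,0,0,7,50,0,0,0,7,50,0,0,0,2.5,50,0,0,0,0,50])

```text
t: 24.88
tool_pos: [0.581, 0.0221, 0.1349]
orientation: [3.11, 0.445, 0.0]
force: [1.0, 0.4, -0.3]
opening: 0.0498
gripper_force: 0.0
```

Run:
```python
from h import *
go(.5288,.0557,.075,16.7)
```

```text
t 24.8833 pos [0.581  0.0221 0.1349] head 16.27 shift [-40.7 -46.9  59.9] turn -0.43 tilt [ 0.0003 -0.    ] F [ 0.96  0.37 -0.33] op 0.04981722310271292 g 0.0
```

play_rows(deltas=[-13,-16,0,-0.2,50,-14,-16,0,-0.2,50,-14,-15,0,0,50,0,0,0,0,50,0,0,0,0,50])

```text
t: 25.3
tool_pos: [0.5281, 0.0558, 0.1349]
orientation: [3.107, 0.464, 0.001]
force: [0.2, -0.5, 0.5]
opening: 0.0501
gripper_force: 0.0
```

Run:
```python
from h import *
go(.5288,.0557,.050,16.7)
c=snap('wrist','w7')
hsv=cv2.cvtColor(c['pixels'],40); m=((hsv[...,0]<6)|(hsv[...,0]>175))&(hsv[...,1]>200)&(hsv[...,2]>90)
n,l,st,ce=cv2.connectedComponentsWithStats(m.astype('uint8'))
for i in range(1,n):
    if st[i,4]>60: print(st[i],ce[i])
    if st[i,4]>600:
        for r in range(st[i,1],st[i,1]+st[i,3],8): w=np.where(l[r]==i)[0]; print(r,w.min(),w.max())
for z in(.066,.106): print([proj(c,[.5288+x,.0557+y,z]).round(1) for x,y in((0,0),(.003,0),(0,.003))])
```

```text
t 25.3 pos [0.5281 0.0558 0.1349] head 16.99 shift [ 0.6  0.3 84.9] turn 0.29 tilt [ 0.0008 -0.0001] F [ 0.16 -0.47  0.48] op 0.050129879975484515 g 0.0
[ 313  167   26   97 1639] [324.87431361 208.80170836]
167 315 336
175 315 336
183 315 336
191 315 336
199 315 335
207 315 335
215 316 335
223 316 335
231 316 335
239 315 336
247 314 337
255 314 316
263 323 328
[array([324.7, 236.6]), array([325.9, 232.7]), array([320.7, 235.4])]
[array([324.7, 252.7]), array([326.1, 248.3]), array([320.1, 251.3])]
```

play_rows(deltas=[0,0,12,0,50,0,0,16,0,50,0,0,16,0,50,0,0,12,0,50,0,0,8,0,50,0,0,6,0,50,0,0,5,0,50,0,0,4,0,50,0,0,4,0,50,0,0,0,0,50])

```text
t: 26.18
tool_pos: [0.5282, 0.0554, 0.0511]
orientation: [-3.108, -0.461, 0.001]
force: [0.3, 0.5, 0.9]
opening: 0.0499
gripper_force: 0.0
```

play_rows(deltas=[0,0,0,0,35,0,0,0,0,25,0,0,0,0,10,0,0,0,0,10,0,0,0,0,10,0,0,0,0,10], newtons=8)

```text
t: 26.68
tool_pos: [0.5285, 0.0554, 0.0518]
orientation: [3.107, 0.461, 0.001]
force: [0.7, -0.2, 1.7]
opening: 0.0167
gripper_force: 8.0
```

```bash
python3 -c "
from h import *
cam()"
```

```text
rad 0.0602 post ang-81.2-115 0.8371065330960619 head-16.2 0.6789757387258568 Ftool [ 0.6   0.34 -1.71] t 26.6833 g 8.000369668006897 op 0.016709463368250195
```

The post is between the fingers now (opening 16.7 mm, 8 N). I'll loosen to a cage and sweep.

play_rows(deltas=[0,1,0,0,18.5,0.1,3.1,0,-3,18.5,0.1,4.2,0,-4,18.5,0.2,4.2,0,-4,18.5,0.1,4.2,0,-4,18.5,0.2,4.2,0,-4,18.5,0.1,4.2,0,-4,18.5,0.2,4.2,0,-4,18.5,0.1,4.2,0,-4,18.5,0.2,4.2,0,-4,18.5], newtons=30)

```text
t: 27.52
tool_pos: [0.5491, 0.0248, 0.0516]
orientation: [-2.822, -1.379, -0.0]
force: [-1.1, 1.7, 1.2]
opening: 0.0185
gripper_force: 0.9
```

Run:
```python
from h import *
cam()
c=snap('wrist','w8')
hsv=cv2.cvtColor(c['pixels'],40); m=((hsv[...,0]<6)|(hsv[...,0]>175))&(hsv[...,1]>200)&(hsv[...,2]>90)
n,l,st,ce=cv2.connectedComponentsWithStats(m.astype('uint8'))
for i in range(1,n):
    if st[i,4]>60: print(st[i],ce[i])
```

```text
rad 0.0607 post ang-81.2-115 36.35962304982576 head-16.2 35.87766304400557 Ftool [ 0.66 -1.95 -1.25] t 27.5167 g 0.8878164924681187 op 0.018500041346240677
[ 303  179   39  149 4167] [323.56059515 252.61435085]
```

play_rows(deltas=[0.2,4.2,0,-4,18.5,0.2,4.2,0,-4,18.5,0.1,4.2,0,-4,18.5,0.2,4.2,0,-4,18.5,0.1,4.2,0,-4,18.5,0.2,4.2,0,-4,18.5,0.1,4.2,0,-4,18.5,0.2,4.2,0,-4,18.5,0.1,4.2,0,-4,18.5,0.2,4.2,0,-4,18.5])

```text
t: 28.4
tool_pos: [0.5879, 0.0116, 0.0514]
orientation: [-2.183, -2.259, 0.002]
force: [-2.6, -1.3, 0.7]
opening: 0.0183
gripper_force: 1.1
```

play_rows(deltas=[0.2,3.1,0,-3,18.5,0.1,2.1,0,-2,18.5,0,2.1,0,-2,18.5,0.1,2.1,0,-2,18.5,0,2.1,0,-2,18.5,0.1,2.1,0,-2,18.5,0,1.1,0,-1,18.5,0.1,1.1,0,-1,18.5])

```text
t: 29.07
tool_pos: [0.6035, 0.0145, 0.0513]
orientation: [-1.872, -2.523, 0.001]
force: [-0.5, -1.3, -0.1]
opening: 0.0184
gripper_force: 1.0
```

```bash
python3 -c "
from h import *
cam()"
```

```text
rad 0.0611 post ang-81.2-115 90.40673486693066 head-16.2 90.65179159726681 Ftool [-1.06 -0.82  0.07] t 29.0667 g 1.0227147862315178 op 0.01841929362138372
```

play_rows(deltas=[0,1.05,0,-1,18.5,0.1,1.05,0,-1,18.5,0,1.05,0,-1,18.5,0,1.05,0,-1,18.5,0.1,1.05,0,-1,18.5])

```text
t: 29.48
tool_pos: [0.6086, 0.0167, 0.0514]
orientation: [-1.758, -2.604, 0.0]
force: [-2.3, -2.3, -1.1]
opening: 0.0187
gripper_force: 1.0
```

play_rows(deltas=[0,1.05,0,-1,18.5,0.1,1.05,0,-1,18.5,0,1.05,0,-1,18.5,0,1.05,0,-1,18.5,0.1,1.05,0,-1,18.5])

```text
t: 29.9
tool_pos: [0.6135, 0.019, 0.0515]
orientation: [1.642, 2.678, -0.0]
force: [-1.4, -1.4, -0.4]
opening: 0.0185
gripper_force: 1.0
```

play_rows(deltas=[0,1.05,0,-1,18.5,0.1,1.05,0,-1,18.5,0,1.05,0,-1,18.5,0,1.05,0,-1,18.5,0.1,1.05,0,-1,18.5])

```text
t: 30.32
tool_pos: [0.6181, 0.0217, 0.0516]
orientation: [1.524, 2.747, 0.0]
force: [-1.5, -2.5, -0.2]
opening: 0.0182
gripper_force: 1.0
```

```bash
python3 -c "
from h import *
cam()"
```

```text
rad 0.0605 post ang-81.2-115 105.84862882415257 head-16.2 105.77829862504414 Ftool [-1.29 -2.58  0.16] t 30.3167 g 1.0108615458011627 op 0.018244836839489752
```

play_rows(deltas=[0,1.05,0,-1,18.5,0,1.05,0,-1,18.5,0.1,1.05,0,-1,18.5,0,0,0,0,18.5])

```text
t: 30.65
tool_pos: [0.6208, 0.0237, 0.0517]
orientation: [1.451, 2.786, 0.001]
force: [-0.8, -1.4, 0.4]
opening: 0.0185
gripper_force: 0.5
```

play_rows(deltas=[0,1.05,0,-1,18.5,0.1,1.05,0,-1,18.5,0,1.05,0,-1,18.5,0,0,0,0,18.5])

```text
t: 30.98
tool_pos: [0.6232, 0.0256, 0.0516]
orientation: [1.378, 2.823, 0.0]
force: [-0.7, -1.2, 0.5]
opening: 0.0189
gripper_force: 0.5
```

play_rows(deltas=[0,1.05,0,-1,18.5,0.1,1.05,0,-1,18.5,0,0,0,0,18.5])

```text
t: 31.23
tool_pos: [0.6246, 0.0268, 0.0516]
orientation: [1.328, 2.847, -0.0]
force: [-0.4, -2.4, 0.9]
opening: 0.0186
gripper_force: 1.2
```

```bash
python3 -c "
from h import *
cam()"
```

```text
rad 0.0602 post ang-81.2-115 113.71351433350327 head-16.2 113.77471671913138 Ftool [-1.6  -1.84 -0.86] t 31.2333 g 1.1811814829707146 op 0.018590860586871254
```

play_rows(deltas=[0,1.05,0,-1,18.5,0,1.05,0,-1,18.5,0,0,0,0,18.5])

```text
t: 31.48
tool_pos: [0.6261, 0.0281, 0.0516]
orientation: [-1.278, -2.87, 0.001]
force: [-3.2, -4.4, 2.7]
opening: 0.0186
gripper_force: 2.1
```

play_rows(deltas=[0,1.05,0,-1,18.5,0.1,1.05,0,-1,18.5,0,0,0,0,18.5])

```text
t: 31.73
tool_pos: [0.6275, 0.0293, 0.0516]
orientation: [-1.229, -2.891, 0.001]
force: [-2.9, -4.7, 2.2]
opening: 0.0186
gripper_force: 2.7
```

```bash
python3 -c "
from h import *
cam()"
```

```text
rad 0.0603 post ang-81.2-115 117.30531196991956 head-16.2 117.74595424111622 Ftool [-1.35 -5.3  -2.22] t 31.7333 g 2.7093569934368134 op 0.018567792833903637
```

```bash
cat >> h.py <<'E'
def avg(n=8):
    F=[]
    for i in range(n):
        robot.read_camera('top'); s=robot.read_state(); r=cv2.Rodrigues(s['orientation'])[0]; F.append(np.r_[r.T@s['force'],s['gripper_force']])
    cam(); print('mean',np.mean(F,0).round(2),'sd',np.std(F,0).round(2))
E
python3 -c "
from h import *
avg()"
```

```text
rad 0.0603 post ang-81.2-115 117.35840735806542 head-16.2 117.6809944434785 Ftool [-1.1  -4.97 -3.04] t 32.1333 g 2.6289159804582596 op 0.01868573300352134
mean [-0.95 -5.02 -2.42  2.65] sd [0.42 0.31 0.36 0.02]
```

play_rows(deltas=[0,1.05,0,-1,18.5,0,1.05,0,-1,18.5,0,0,0,0,18.5])

```text
t: 32.38
tool_pos: [0.6288, 0.0306, 0.0516]
orientation: [-1.178, -2.912, 0.002]
force: [-4.6, -5.5, 2.4]
opening: 0.0187
gripper_force: 3.4
```

```bash
python3 -c "
from h import *
avg()"
```

```text
rad 0.0603 post ang-81.2-115 118.99889681907936 head-16.2 119.67351791410557 Ftool [ 0.42 -6.7  -2.52] t 32.7833 g 3.355337530374527 op 0.01848478607225561
mean [-0.76 -6.82 -2.99  3.37] sd [0.68 0.51 0.44 0.02]
```

play_rows(deltas=[0,1.05,0,-1,18.5,0,1.05,0,-1,18.5,0,0,0,0,18.5])

```text
t: 33.03
tool_pos: [0.63, 0.0318, 0.0516]
orientation: [-1.127, -2.932, 0.003]
force: [-5.5, -7.4, 4.6]
opening: 0.0186
gripper_force: 4.1
```

```bash
python3 -c "
from h import *
avg()"
```

```text
rad 0.0603 post ang-81.2-115 120.69068107050134 head-16.2 121.66584740442654 Ftool [-0.39 -8.31 -4.5 ] t 33.4333 g 4.056654721498489 op 0.01884255274965787
mean [-0.33 -8.3  -3.92  4.07] sd [0.23 0.49 0.48 0.02]
```

play_rows(deltas=[0,-0.6,0,0,18.5,0,-0.6,0,0,18.5,0,0,0,0,22,0,0,0,0,30,0,0,0,0,45,0,0,0,0,45,0,0,0,0,45])

```text
t: 34.02
tool_pos: [0.6299, 0.0321, 0.0515]
orientation: [1.129, 2.932, 0.0]
force: [0.7, 0.3, -0.9]
opening: 0.0424
gripper_force: 0.0
```

```bash
python3 -c "
from h import *
cam()"
```

```text
rad 0.06 post ang-81.2-115 120.7971723790343 head-16.2 121.69187450091384 Ftool [-0.35  0.67  0.93] t 34.0167 g 0.0 op 0.04244975969531762
```

play_rows(deltas=[0,0,-8,0,45,0,0,-15,0,45,0,0,-20,0,45,0,0,-25,0,45,0,0,-30,0,45,0,0,-30,0,45,0,0,-20,0,45,0,0,-5,0,45])

```text
t: 34.68
tool_pos: [0.6322, 0.0318, 0.2107]
orientation: [1.126, 2.925, 0.004]
force: [1.0, -0.0, 1.3]
opening: 0.0447
gripper_force: 0.0
```

Run:
```python
from h import *
cam()
c=snap('wrist','w9')
hsv=cv2.cvtColor(c['pixels'],40); m=((hsv[...,0]<6)|(hsv[...,0]>175))&(hsv[...,1]>200)&(hsv[...,2]>90)
n,l,st,ce=cv2.connectedComponentsWithStats(m.astype('uint8'))
for i in range(1,n):
    if st[i,4]>200: print(st[i],ce[i]); w=np.where(l[st[i,1]+st[i,3]-12]==i)[0]; print(st[i,1]+st[i,3]-12,w.min(),w.max())
for q in(116,118,119.5,121,122):
    a=np.radians(196.2+q); P=np.array([.586,.073])+.06*np.array([np.cos(a),np.sin(a)]); print(q,proj(c,[*P,.106]).round(1),proj(c,[*P,.066]).round(1))
```

```text
rad 0.0619 post ang-81.2-115 122.11091366844269 head-16.2 121.68327818396726 Ftool [-0.79  0.66 -1.33] t 34.6833 g 0.0 op 0.044739777375798526
[312 160  21  75 882] [322.54195011 200.98752834]
223 313 329
116 [317.5 225. ] [318.1 215.1]
118 [320.1 225.2] [320.4 215.3]
119.5 [322.  225.3] [322.1 215.3]
121 [324.  225.3] [323.8 215.4]
122 [325.3 225.3] [325.  215.4]
```

Run:
```python
from h import *
for i in range(6): c=robot.read_camera('wrist')
d=cv2.absdiff(cv2.cvtColor(c['pixels'],6),cv2.cvtColor(load('w9')['pixels'],6)); print((d>25).sum())
hsv=cv2.cvtColor(c['pixels'],40); m=((hsv[...,0]<6)|(hsv[...,0]>175))&(hsv[...,1]>200)&(hsv[...,2]>90)
n,l,st,ce=cv2.connectedComponentsWithStats(m.astype('uint8')); i=1+np.argmax(st[1:,4]); print(st[i],ce[i])
print(robot.close_job())
```

```text
28760
[315 166  22  76 990] [326.56969697 207.21414141]
the job is handed in; nothing more can be done
None
```

The mould is closed and the eccentric is clamped, at roughly 12 N estimated from the push force and cam angle; the gripper is clear of everything and the job is handed in. My first sweep passed over the handle without moving it. My last image check showed the handle about 4 pixels off, probably because the arm was still settling; I handed in without a further check.

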